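Raise a shutter leaf with the pedal lifter

ROBOT

A 7-joint arm with a two-finger parallel gripper is mounted at the origin on the work surface. World frame = base frame: x ahead of the robot, y to its left, z up, the work surface at z = 0. Lengths are in m, angles in rad, forces in N, time in s.
With the tool pointing down it reaches from about 0.425 to 0.875 m from the base axis. Payload 4.7 kg.
Tool frame: the origin (TCP) lies on the mounting face of the last link; the fingertips stand 182 mm ahead of it and the grasp point (between the pads) lies 164 mm ahead of it; x points along the fingers, y is the direction in which the jaws open and shut, and the axes are right-handed (so a half turn about x gives the same grasp; the last joint's range is limited). The gripper opens to 87 mm and grips with 3 to 60 N. Pads are 19 mm wide; open, the fingers measure 117 mm over their backs; the gripper's body (75 mm by 190 mm) begins 51 mm behind the grasp point.
Start: joints at [1.234, 0.321, -0.07, 1.45, 0.023, 1.371, -0.057], TCP at [0.223, -0.61, 0.405] pointing down, gripper open.
Joint ranges: [-2.86, 2.86], [-0.3, 2.09], [-1.38, 1.24], [0.06, 2.45], [-1.56, 4.7], [0.09, 2.05], [-2.69, 2.69]. Speed limits (rad/s): [2.57, 2.57, 3.14, 3.14, 3.14, 3.14, 3.14].

INTERFACE

Orientations are given as a rotation vector (axis times angle).
In Python, from bench import monitor, get_image, ctrl gives the robot as it stands.
- The arm moves only by the shell command python3 -m creep 'ROWS' [FORCE]. ROWS is JSON, a list of rows, each a list of 7 numbers: the shift along the tool's x, y, z in mm, then the turn, a rotation vector about the tool's x, y, z in rad, then the finger opening in mm, from 0 to 87. A call has 1 to 5 rows; each row shifts and turns the commanded pose from where the row before left it, along the tool's axes as they then stand; what a row does not reach is not made up. A row lasts 1/10 s, in which the tool goes at most 50 mm and 8.59 degrees, less where a joint would pass 70% of its speed; a pose out of reach is approached as far as the arm can. A call is refused whole if a number of a shift passes 50 or a number of a turn 0.15, either way. A call with a gripper value outside its range is refused whole. The fingers move at their own pace and stop on an object; FORCE is the grip in N (left out, the last holds). Time passes only in rows, so rows that do not move let the fingers close. It gives the time, the measured TCP pose, the force and the opening at its end, in the units of the state.
- monitor.get_state(): the state, without advancing time (a new reading comes with each control period).
- get_image(name): name is "scene" or "top" or "wrist"; returns a dict with "img" (384x512x3 uint8, red, green, blue), "mtx" (3x3 intrinsics, pixels), "view" (4x4, takes a point from world to camera coordinates). Camera axes: x right, y up, looking along -z (the intrinsics and any distortion apply to the point x, -y, -z); pixel columns grow to the right and rows downward; lengths in m; the calibration is good to about 2 mm. A picture is of the moment at which its call begins. There is no depth.
- ctrl.close_job(): hands the job in, once; it reports no verdict.
The state is a dict: "time": time; "joint_positions": joint angles; "qd": joint speeds; "joint_torque": joint torques, N m; "position": TCP position; "tool_rot": TCP orientation; "ft_force": force on the tool from outside, world axes, zero at the start; "torque": the same for the moment, N m; "grip_width": opening from 0.0 (shut) to 1.0 (fully open).
Only numpy, scipy, OpenCV 4.12 (cv2) and the standard library are available. Lean on these libraries where they do the work, as an engineer would, in place of code of your own. Each camera call takes 0.05 s, during which the arm holds its last target.

TASK

The heavy palm-tree shutter leaf lies closed on the bench and has no handle yet. With your fingertips, slide the blue pedal lifter along the bench until most of its steel toe is under the leaf's free edge, its pedal still up, then press the pedal all the way down so that the toe raises the leaf, and finish while still holding the pedal down, for a workmate to slip packers underneath. Only push and press: do not pick the lifter up, do not touch the leaf itself, and leave the jar, tin and tape measure where they stand.

Things in the scene. Friction and masses are not known exactly. Their poses are not given: they have to be found in the camera images.
- jamb: Fixed pine jamb on the bench, 540 mm long, up to 78 mm high; the shutter leaf is hinged to it. Origin: on the bench, directly below the middle of the closed leaf's free edge. x is level, from the free edge to the hinges; y runs along the free edge; z up. Bearers 18 mm high, 38 mm wide, along x at y = -185 and +185 mm, carry the closed leaf; between them the space under it is open
- leaf (a joint): hinge of the shutter leaf: 0 lying closed, grows as its free edge rises (rad; 0.1 rad raises that edge by 32 mm). Hinge line at x = 322 mm of jamb, 50 mm above the bench. The leaf weighs 2 to 3.4 kg and falls shut by itself
- leaf_edge (a point): middle of the leaf's free edge, on its underside, 18 mm above the bench when closed; moves with the leaf. The leaf is a pine-framed panel with a dark palm-tree fretwork, 320 mm from free edge to hinge side, 440 mm along the edge, 30 mm thick
- lifter: Pedal lifter standing loose on the bench, about 1.6 kg: blue steel base, 100 mm wide, with a steel rocking lever. Origin: on the bench under the pivot pin, whose axis is 30 mm up, along y. x points along the lifter to its toe, z up. Base from x = -272 (heel plate) to +29 mm (cheeks, 52 mm high). It starts square to the leaf's edge within 0.1 rad, toe short of it; slides with a push of 5 to 10 N
- lever (a joint): rocking lever of the lifter: 0 with the pedal up and toe down, 0.45 at its stop with the pedal all the way down and the toe raised (rad). Sprung up with about 0.7 to 1.0 N m; with the leaf on the toe the pedal's middle needs some 9 to 17 N; the stop is hard
- heel_plate (a point): middle of the rear face of the lifter's upturned heel plate (100 mm wide, 36 mm high, 4 mm thick), 18 mm above the bench: the place to push the lifter forward. The raised pedal's rear edge is 69 mm further forward and about 115 mm above the bench
- pedal (a point): middle of the top of the pedal, a black rubber tread 80 mm long, 88 mm wide, 180 mm behind the pivot axis: the place to press. Up, it slopes up backwards at 0.40 rad with this point 106 mm above the bench; fully down it is nearly level, this point 28 mm up. It swings on an arc about the pivot, some 16 mm backwards on the way down
- toe_tip (a point): upper front edge of the lifter's toe, middle of its width; moves with the lever. The toe is a flat steel tongue 60 mm wide, 8 mm thick, reaching 71 mm ahead of the cheeks, to x = 100 mm of lifter; its top is 11 mm above the bench while the pedal is up. Pushed in all the way, the cheeks meet the edge of the leaf, a fixed stop
- jar: amber glass screw jar with a steel lid, 64 mm diameter, 85 mm high, origin at the centre of its underside. Leave alone
- tin: green wax tin with a brass lid, 82 mm diameter, 46 mm high, origin at the centre of its underside. Leave alone
- tape: yellow and black tape measure standing on edge, 72 by 40 by 60 mm, origin at the centre of its underside. Leave alone

How it is judged:
By the outcome, as a careful person would: the job done as asked, in the order asked, and still so for the second after the job is handed in, while the arm keeps its last pose, push and grip.
It also fails if it takes over 42 s, if anything falls off the work surface, if the arm or the gripper's body presses on something with over 40 N, if the wrist force passes 120 N, or if a joint passes its speed limit or range.

## Working session

There is one attempt and no reset: what is moved stays moved. The work goes in short steps, Python scripts to look and compute and a shell command to move; the robot and the scene stay as the last step left them, time stands still between calls to the robot, and variables do not carry over. Pictures are saved under pics/ and viewed, and the job is handed in when it is done.

```bash
ls; mkdir -p pics; python3 - <<'E'
from bench import monitor,get_image
import cv2,numpy as np
s=monitor.get_state();print(s)
for n in ["scene","top","wrist"]:
    d=get_image(n);cv2.imwrite(f"pics/{n}0.png",d["img"][:,:,::-1]);print(n,d["mtx"].tolist(),np.round(d["view"],4).tolist(),[k for k in d])
E
```

```text
pics
{'time': 0.0, 'joint_positions': array([ 1.23411265,  0.32183622, -0.07006084,  1.45167232,  0.02260984,
        1.37077492, -0.0568842 ]), 'qd': array([ 3.00835415e-03,  2.89608066e-04, -3.59040168e-04, -2.82040325e-05,
        9.10608838e-04, -2.07978596e-04,  5.84393729e-04]), 'joint_torque': array([ 9.75880430e-04, -4.91290784e+01, -4.03595427e-01, -3.12524736e+01,
       -6.41063601e-02,  4.37052338e-02,  1.71541378e-04]), 'position': array([ 0.2232492 , -0.61024684,  0.40365374]), 'tool_rot': array([ 2.03090691,  0.3619207 , -2.03182297]), 'ft_force': array([-0.41108817, -0.20800232,  0.41842593]), 'torque': array([ 0.02302906, -0.01637592, -0.06124241]), 'grip_width': 1.0003786906674277}
scene [[355.3758549750565, 0.0, 250.38732604702352], [0.0, 355.3758549750565, 184.52917392255645], [0.0, 0.0, 1.0]] [[0.8489, 0.5283, -0.0125, -0.5785], [-0.425, 0.6966, 0.578, 0.119], [0.3141, -0.4854, 0.816, -1.3501], [0.0, 0.0, 0.0, 1.0]] ['img', 'mtx', 'view']
top [[481.6574151704961, 0.0, 247.20868448175943], [0.0, 481.6574151704961, 189.49673007737763], [0.0, 0.0, 1.0]] [[0.0023, -1.0, -0.0072, 0.1168], [0.9897, 0.0013, 0.143, -0.6158], [-0.143, -0.0074, 0.9897, -1.3893], [0.0, 0.0, 0.0, 1.0]] ['img', 'mtx', 'view']
wrist [[343.8633435210804, 0.0, 256.32999882314266], [0.0, 343.8633435210804, 195.90109050827488], [0.0, 0.0, 1.0]] [[0.3428, -0.9394, -0.0007, -0.6487], [0.9077, 0.3314, -0.2572, 0.0303], [0.2419, 0.0876, 0.9663, -0.3893], [0.0, 0.0, 0.0, 1.0]] ['img', 'mtx', 'view']
```

View pics/scene0.png

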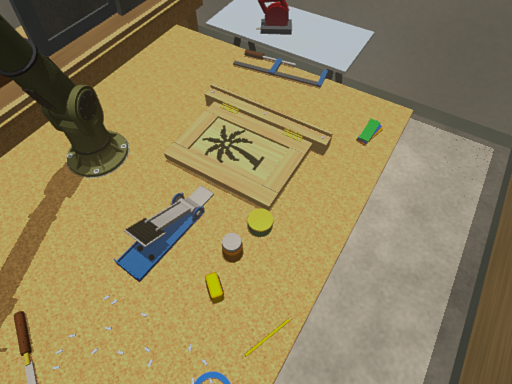

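View pics/top0.png

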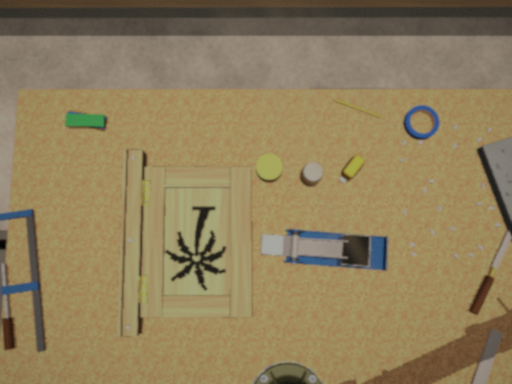

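View pics/wrist0.png

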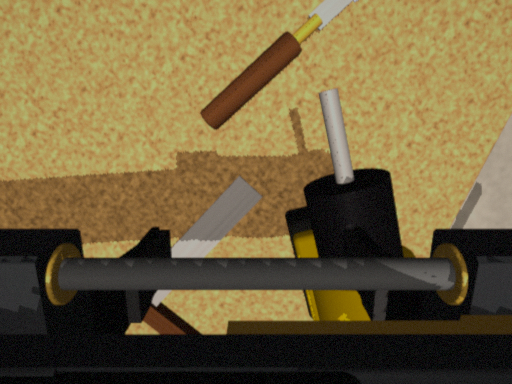

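```bash
python3 - <<'E'
import cv2
a=cv2.imread("pics/top0.png")
cv2.imwrite("pics/c1.png",cv2.resize(a[215:285,225:400],None,fx=4.5,fy=4.5,interpolation=cv2.INTER_CUBIC))
cv2.imwrite("pics/c2.png",cv2.resize(a[140:340,110:270],None,fx=3,fy=3,interpolation=cv2.INTER_CUBIC))
a=cv2.imread("pics/scene0.png")
cv2.imwrite("pics/c3.png",cv2.resize(a[170:290,100:290],None,fx=4,fy=4,interpolation=cv2.INTER_CUBIC))
E
```

```text
(no output)
```

View pics/c1.png

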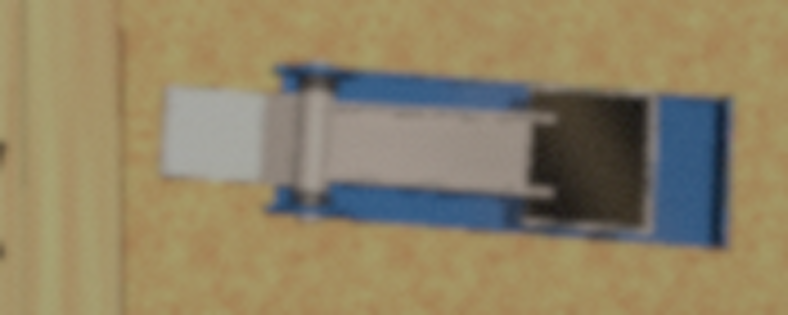

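View pics/c2.png

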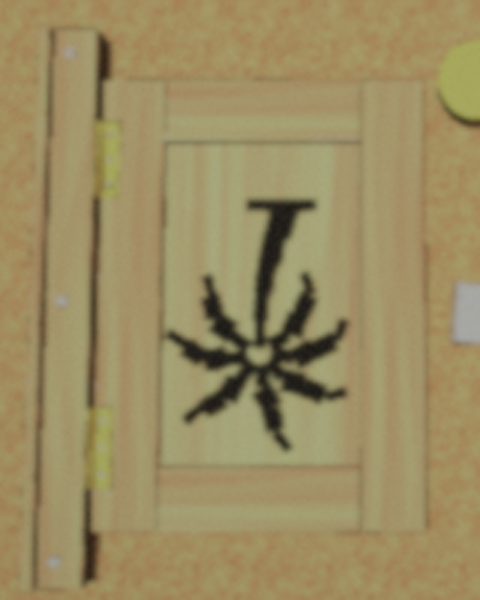

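View pics/c3.png

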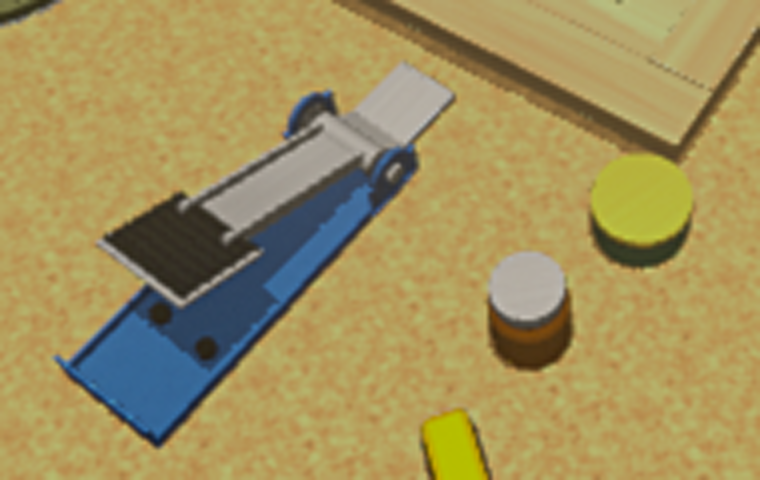

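```bash
cat > h.py <<'E'
import numpy as np
def ray(d,u,v,z):
    K=np.array(d["mtx"]);V=np.array(d["view"]);R=V[:3,:3];c=-R.T@V[:3,3]
    p=np.linalg.inv(K)@[u,v,1]; w=R.T@[p[0],-p[1],-p[2]]
    return c+w*(z-c[2])/w[2]
def proj(d,P):
    K=np.array(d["mtx"]);V=np.array(d["view"]);q=V[:3,:3]@P+V[:3,3]
    p=K@[q[0],-q[1],-q[2]];return p[:2]/p[2]
E
python3 - <<'E'
from h import *
from bench import get_image
d=get_image("top")
f=lambda x,y,ox,oy,s,z:ray(d,ox+(x+.5)/s-.5,oy+(y+.5)/s-.5,z)
C=lambda n,x,y,z:print(n,np.round(f(x,y,225,215,4.5,z),4))
C("toeA",163,86,.011);C("toeB",162,177,.011)
C("heelA",731,97,.036);C("heelB",726,247,.036)
C("pedalrearA",657,97,.115);C("pedalrearB",649,234,.115)
C("cheekA",276,66,.052);C("cheekB",268,212,.04)
L=lambda n,x,y,z:print(n,np.round(f(x,y,110,140,3,z),4))
L("edgeA",425,80,.048);L("edgeB",427,530,.048)
L("jambA",50,30,.078);L("jambB",35,585,.078)
d=get_image("scene")
f=lambda x,y,ox,oy,s,z:ray(d,ox+(x+.5)/s-.5,oy+(y+.5)/s-.5,z)
C=lambda n,x,y,z:print(n,np.round(f(x,y,100,170,4,z),4))
C("toe",404,63,.011);C("toe",455,96,.011);C("heel",57,358,.036);C("heelbase",157,445,.0);C("leaf corner bottom?",680,143,.048)
C("pedrear",101,242,.115);C("pedrear",180,304,.115);C("jar",527,340,0.0);C("tape",455,470,0)
E
```

```text
toeA [0.4862 0.0769 0.011 ]
toeB [0.4259 0.0776 0.011 ]
heelA [ 0.4784 -0.2946  0.036 ]
heelB [ 0.3814 -0.2876  0.036 ]
pedalrearA [ 0.4746 -0.2267  0.115 ]
pedalrearB [ 0.3908 -0.2189  0.115 ]
cheekA [0.4971 0.0043 0.052 ]
cheekB [0.4032 0.0095 0.04  ]
edgeA [0.6852 0.1057 0.048 ]
edgeB [0.2485 0.1033 0.048 ]
jambA [0.729  0.4742 0.078 ]
jambB [0.201 0.468 0.078]
toe [0.4283 0.0771 0.011 ]
toe [0.4866 0.072  0.011 ]
heel [ 0.381 -0.288  0.036]
heelbase [ 0.4731 -0.2942  0.    ]
leaf corner bottom? [0.6862 0.1112 0.048 ]
pedrear [ 0.3906 -0.2173  0.115 ]
pedrear [ 0.4726 -0.2244  0.115 ]
jar [ 0.6615 -0.0797  0.    ]
tape [ 0.6733 -0.193   0.    ]
```

```bash
cat >> h.py <<'E'
from scipy.spatial.transform import Rotation as Rn
def plan(tip,p,s=None):
    """tip: fingertip world target, p: heading (xy); prints needed shift (tool axes, mm) and turn"""
    from bench import monitor
    s=s or monitor.get_state(); R=Rn.from_rotvec(s["tool_rot"]).as_matrix()
    p=np.r_[p,0]/np.linalg.norm(p)
    x=np.array([0,0,-1.]); y=np.cross(p,x); best=None
    for sg in (1,-1):
        T=np.c_[x,sg*y,np.cross(x,sg*y)]
        rv=Rn.from_matrix(R.T@T).as_rotvec()
        if best is None or np.linalg.norm(rv)<np.linalg.norm(best[0]): best=(rv,T)
    rv,T=best
    tcp=np.array(tip)-0.182*x
    print("t",round(s["time"],2),"pos",np.round(s["position"],4),"tip",np.round(s["position"]+R[:,0]*.182,4),"F",np.round(s["ft_force"],1),"grip",round(s["grip_width"],3))
    print("R",np.round(R,3).tolist())
    print("turn",np.round(rv,3),"shift now axes",np.round(R.T@(tcp-s["position"])*1e3,1),"in target axes",np.round(T.T@(tcp-s["position"])*1e3,1), "q",np.round(s["joint_positions"],2))
E
python3 - <<'E'
from h import *
p=np.array([.071,.9975]);h=np.array([.430,-.291])
t=h-p*.045
plan([*t,.06],p)
E
```

```text
t 0.25 pos [ 0.2233 -0.6103  0.4042] tip [ 0.2232 -0.6102  0.2222] F [ 0.4 -0.1 -0.1] grip 0.999
R [[-0.0, 0.344, -0.939], [0.001, -0.939, -0.344], [-1.0, -0.001, 0.0]]
turn [-1.149e+00 -0.000e+00  1.000e-03] shift now axes [ 162.4 -187.6 -285.4] in target axes [ 162.2  183.5 -288.2] q [ 1.23  0.32 -0.07  1.45  0.02  1.37 -0.06]
```

```bash
python3 -m creep '[[0,0,0,-0.144,0,0,58],[0,0,0,-0.144,0,0,58],[0,0,0,-0.144,0,0,58],[0,0,0,-0.144,0,0,58],[0,0,0,-0.144,0,0,58]]' 20; python3 -m creep '[[0,0,0,-0.144,0,0,58],[0,0,0,-0.144,0,0,58],[0,0,0,-0.141,0,0,58],[0,30,-40,0,0,0,58],[0,30,-40,0,0,0,58]]'
python3 - <<'E'
from h import *
p=np.array([.071,.9975]);h=np.array([.430,-.291])
t=h-p*.045
plan([*t,.06],p)
E
```

```text
time: 0.75
position: [0.2233, -0.6104, 0.4046]
tool_rot: [1.563, 0.934, -1.563]
ft_force: [0.5, 0.4, -0.1]
grip_width: 0.687
time: 1.25
position: [0.288, -0.5351, 0.4042]
tool_rot: [1.265, 1.173, -1.264]
ft_force: [1.6, -0.0, -0.3]
grip_width: 0.67
t 1.25 pos [ 0.288  -0.5351  0.4042] tip [ 0.288  -0.535   0.2222] F [ 1.6 -0.  -0.3] grip 0.67
R [[-0.0, 0.997, -0.075], [0.0, -0.075, -0.997], [-1.0, -0.0, -0.0]]
turn [-0.004 -0.     0.   ] shift now axes [ 162.2  123.4 -209. ] in target axes [ 162.2  124.3 -208.5] q [ 1.26  0.24 -0.27  1.56  0.07  1.35  0.91]
```

```bash
python3 -m creep '[[20,25,-40,0,0,0,58],[25,25,-40,0,0,0,58],[25,25,-40,0,0,0,58],[25,25,-40,0,0,0,58],[20,20,-40,0,0,0,58]]';python3 -m creep '[[20,4,-8,0,0,0,58],[15,0,0,0,0,0,58],[10,0,0,0,0,0,58],[0,0,0,0,0,0,58]]'
python3 - <<'E'
from h import *
import cv2
from bench import get_image
p=np.array([.071,.9975]);h=np.array([.430,-.291])
t=h-p*.0125
plan([*t,.01],p)
for n in("scene","top","wrist"):
    d=get_image(n);a=d["img"][:,:,::-1]
    if n=="scene":a=cv2.resize(a[150:320,60:290],None,fx=3.4,fy=3.4)
    cv2.imwrite(f"pics/{n}1.png",a)
E
```

```text
time: 1.75
position: [0.4175, -0.3505, 0.294]
tool_rot: [1.261, 1.174, -1.261]
ft_force: [0.4, -0.0, -0.4]
grip_width: 0.671
time: 2.15
position: [0.4199, -0.3457, 0.2486]
tool_rot: [1.263, 1.176, -1.265]
ft_force: [0.4, 0.5, -0.3]
grip_width: 0.668
t 2.15 pos [ 0.4199 -0.3457  0.2486] tip [ 0.4194 -0.3455  0.0666] F [ 0.4  0.5 -0.3] grip 0.668
R [[-0.002, 0.997, -0.074], [0.001, -0.074, -0.997], [-1.0, -0.002, -0.001]]
turn [-0.003 -0.001  0.002] shift now axes [ 56.6   6.2 -42.8] in target axes [ 56.6   6.2 -42.8] q [ 1.01  0.26 -0.41  1.88  0.12  1.03  0.47]
```

View pics/scene1.png

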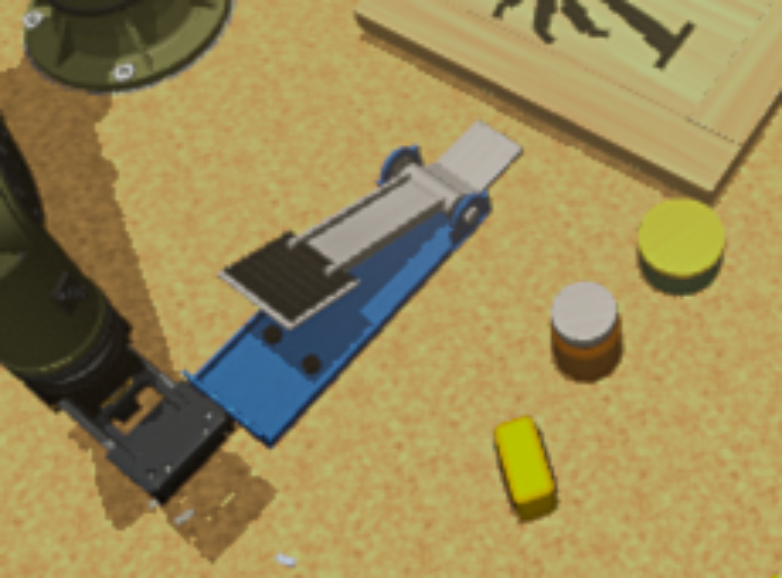

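View pics/wrist1.png

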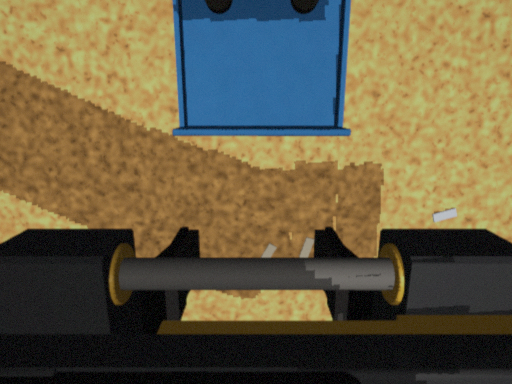

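View pics/top1.png

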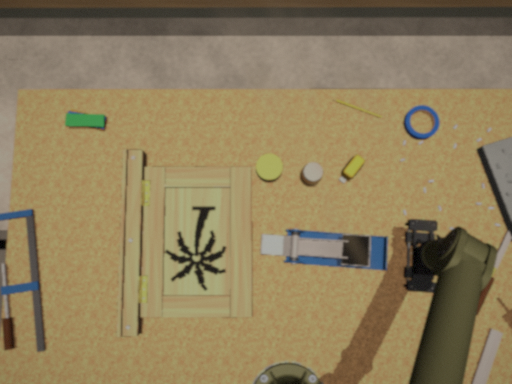

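```bash
python3 -m creep '[[20,3,0,0,0,0,58],[20,2,0,0,0,0,58],[14,0,0,0,0,0,58],[0,0,-15,0,0,0,58],[0,0,-10,0,0,0,58]]';python3 -m creep '[[0,0,-4,0,0,0,58],[0,0,-3,0,0,0,58],[0,0,0,0,0,0,58]]'
python3 - <<'E'
from h import *
import cv2
from bench import get_image
p=np.array([.071,.9975]);h=np.array([.430,-.291])
t=h-p*.0095
plan([*t,.01],p)
for n in("scene","wrist"):
    d=get_image(n);a=d["img"][:,:,::-1]
    if n=="scene":a=cv2.resize(a[150:320,60:290],None,fx=3.4,fy=3.4)
    cv2.imwrite(f"pics/{n}2.png",a)
E
```

```text
time: 2.8
position: [0.4283, -0.3185, 0.1963]
tool_rot: [1.262, 1.175, -1.261]
ft_force: [0.7, 0.3, 0.1]
grip_width: 0.666
time: 3.1
position: [0.429, -0.3125, 0.1968]
tool_rot: [1.26, 1.174, -1.26]
ft_force: [-0.9, -0.3, 0.1]
grip_width: 0.67
t 3.1 pos [ 0.429  -0.3125  0.1968] tip [ 0.4292 -0.3127  0.0148] F [-0.9 -0.3  0.1] grip 0.67
R [[0.001, 0.998, -0.07], [-0.001, -0.07, -0.998], [-1.0, 0.001, 0.001]]
turn [ 0.001  0.001 -0.001] shift now axes [  4.8  -0.5 -12. ] in target axes [  4.8  -0.5 -12. ] q [ 0.95  0.3  -0.42  1.95  0.16  0.92  0.39]
```

View pics/scene2.png

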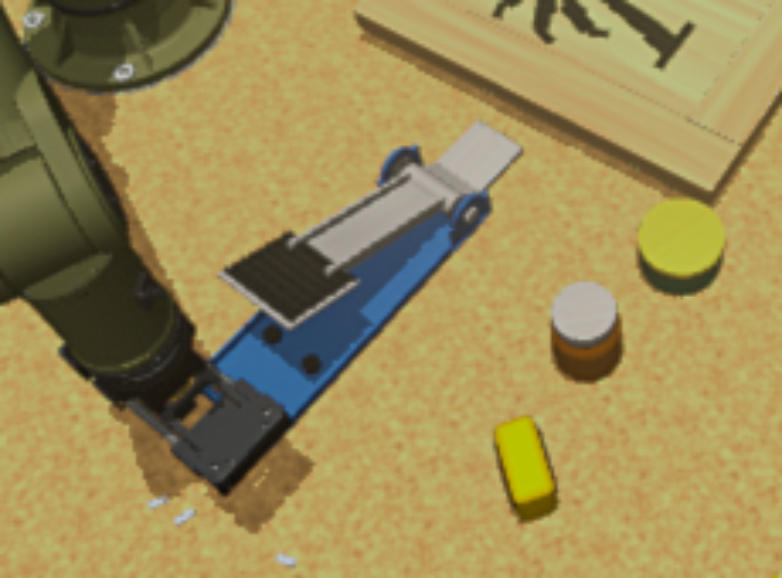

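View pics/wrist2.png

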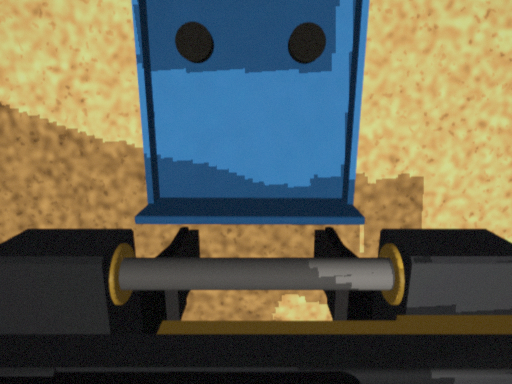

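```bash
python3 -m creep '[[2,0,-3,0,0,0,58],[2,0,-3,0,0,0,58],[0,0,-3,0,0,0,58],[0,0,-3,0,0,0,58],[0,0,-2,0,0,0,58]]';python3 -m creep '[[0,0,-3,0,0,0,58],[0,0,-3,0,0,0,58],[0,0,-3,0,0,0,58]]'
python3 - <<'E'
from h import *
plan([.43,-.291,.01],[.071,.9975])
E
```

```text
time: 3.7
position: [0.4288, -0.301, 0.1917]
tool_rot: [1.26, 1.171, -1.264]
ft_force: [0.7, -8.4, -5.7]
grip_width: 0.667
time: 4.0
position: [0.4292, -0.2924, 0.1917]
tool_rot: [1.26, 1.171, -1.265]
ft_force: [-0.7, -7.3, -4.1]
grip_width: 0.666
t 4.0 pos [ 0.4292 -0.2924  0.1917] tip [ 0.4292 -0.2932  0.0097] F [-0.7 -7.3 -4.1] grip 0.666
R [[-0.0, 0.997, -0.073], [-0.004, -0.073, -0.997], [-1.0, 0.0, 0.004]]
turn [-0.002  0.004 -0.   ] shift now axes [-0.3  0.6 -1.5] in target axes [-0.3  0.7 -1.5] q [ 0.93  0.29 -0.43  1.98  0.16  0.9   0.35]
```

```bash
python3 -m creep '[[0,0,-5,0,0,0,58],[0,0,-5,0,0,0,58],[0,0,-5,0,0,0,58],[0,0,-5,0,0,0,58],[0,0,-5,0,0,0,58]]';python3 -m creep '[[0,0,-5,0,0,0,58],[0,0,-5,0,0,0,58],[0,0,-5,0,0,0,58],[0,0,-5,0,0,0,58],[0,0,0,0,0,0,58]]'
python3 - <<'E'
from h import *
import cv2
from bench import get_image
plan([.43,-.291,.01],[.071,.9975])
d=get_image("top");cv2.imwrite("pics/top3.png",cv2.resize(d["img"][160:320,220:420,::-1],None,fx=4,fy=3.7))
d=get_image("scene");cv2.imwrite("pics/scene3.png",cv2.resize(d["img"][130:290,90:300,::-1],None,fx=3.6,fy=3.6))
E
```

```text
time: 4.5
position: [0.431, -0.2674, 0.1917]
tool_rot: [1.26, 1.171, -1.265]
ft_force: [-0.6, -8.0, -4.8]
grip_width: 0.664
time: 5.0
position: [0.4327, -0.2465, 0.1917]
tool_rot: [1.26, 1.173, -1.264]
ft_force: [-1.0, -4.6, -3.8]
grip_width: 0.669
t 5.0 pos [ 0.4327 -0.2465  0.1917] tip [ 0.4326 -0.247   0.0097] F [-1.  -4.6 -3.8] grip 0.669
R [[-0.0, 0.997, -0.072], [-0.003, -0.072, -0.997], [-1.0, -0.0, 0.003]]
turn [-0.001  0.003  0.   ] shift now axes [-0.2  0.5 44.6] in target axes [-0.3  0.5 44.6] q [ 0.89  0.25 -0.46  2.03  0.15  0.89  0.27]
```

View pics/top3.png

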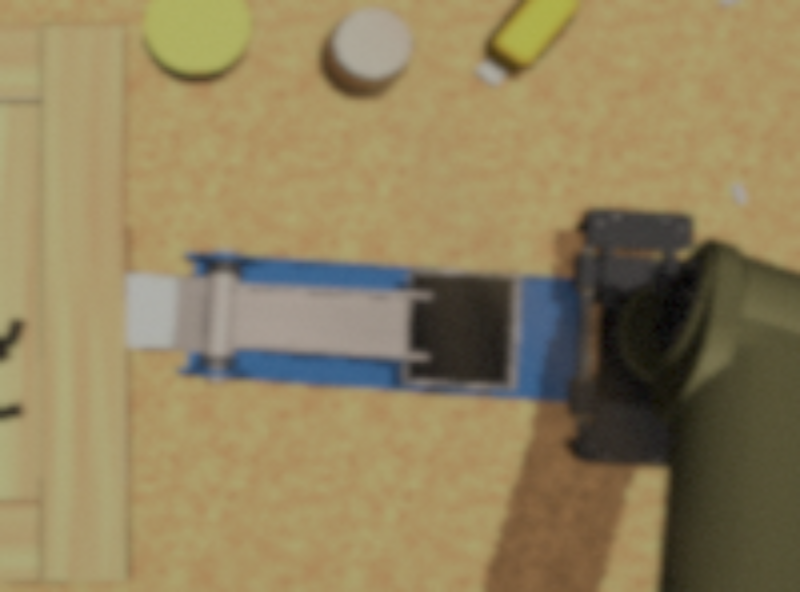

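View pics/scene3.png

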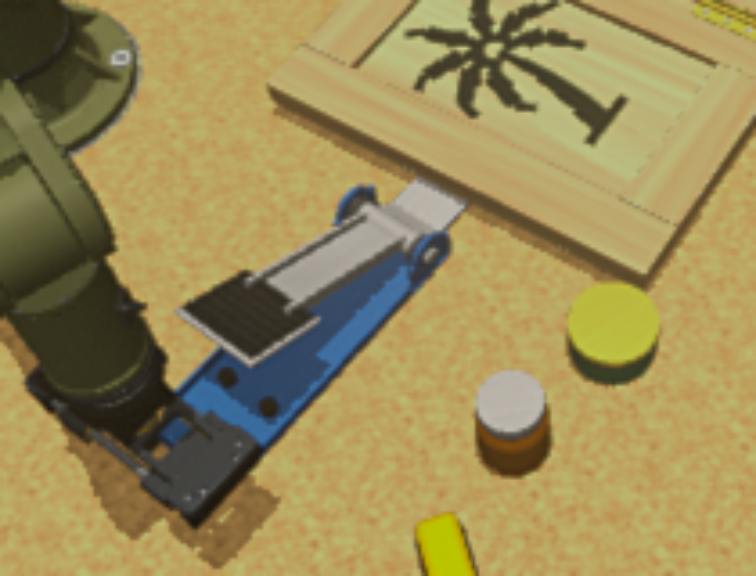

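```bash
python3 -m creep '[[0,0,-5,0,0,0,58],[0,0,-5,0,0,0,58],[0,0,-5,0,0,0,58],[0,0,-5,0,0,0,58],[0,0,-5,0,0,0,58]]';python3 -m creep '[[0,0,-4,0,0,0,58],[0,0,-3,0,0,0,58],[0,0,0,0,0,0,58]]'
python3 - <<'E'
from h import *
import cv2
from bench import get_image
plan([.43,-.291,.01],[.071,.9975])
d=get_image("top");cv2.imwrite("pics/top4.png",cv2.resize(d["img"][160:320,220:420,::-1],None,fx=4,fy=3.7))
d=get_image("scene");cv2.imwrite("pics/scene4.png",cv2.resize(d["img"][130:290,90:300,::-1],None,fx=3.6,fy=3.6))
E
```

```text
time: 5.6
position: [0.4343, -0.2225, 0.1918]
tool_rot: [1.259, 1.171, -1.265]
ft_force: [0.5, -8.8, -4.7]
grip_width: 0.666
time: 5.9
position: [0.435, -0.2149, 0.1917]
tool_rot: [1.26, 1.172, -1.264]
ft_force: [0.2, -6.8, -4.0]
grip_width: 0.664
t 5.9 pos [ 0.435  -0.2149  0.1917] tip [ 0.4349 -0.2155  0.0097] F [ 0.2 -6.8 -4. ] grip 0.664
R [[-0.0, 0.997, -0.072], [-0.003, -0.072, -0.997], [-1.0, -0.0, 0.003]]
turn [-0.001  0.003  0.   ] shift now axes [-0.   0.5 76.3] in target axes [-0.3  0.5 76.3] q [ 0.85  0.23 -0.48  2.06  0.14  0.88  0.22]
```

View pics/top4.png

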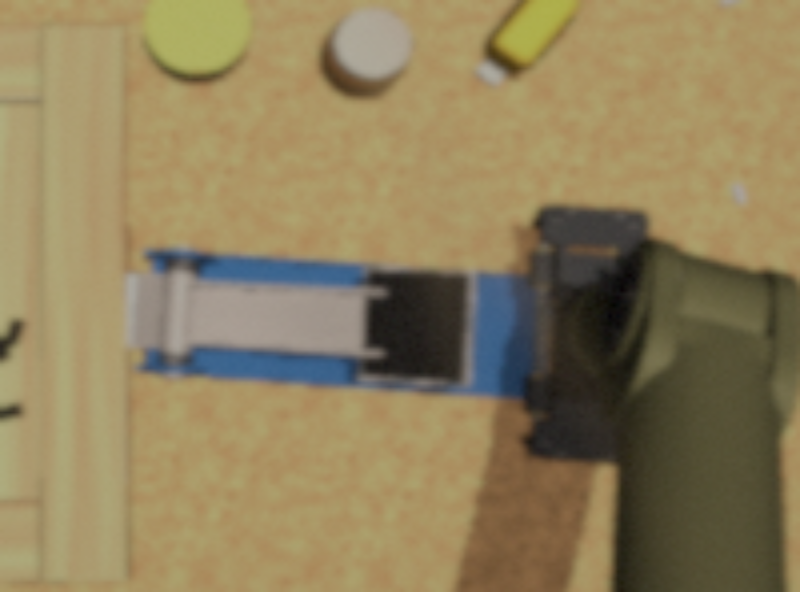

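View pics/scene4.png

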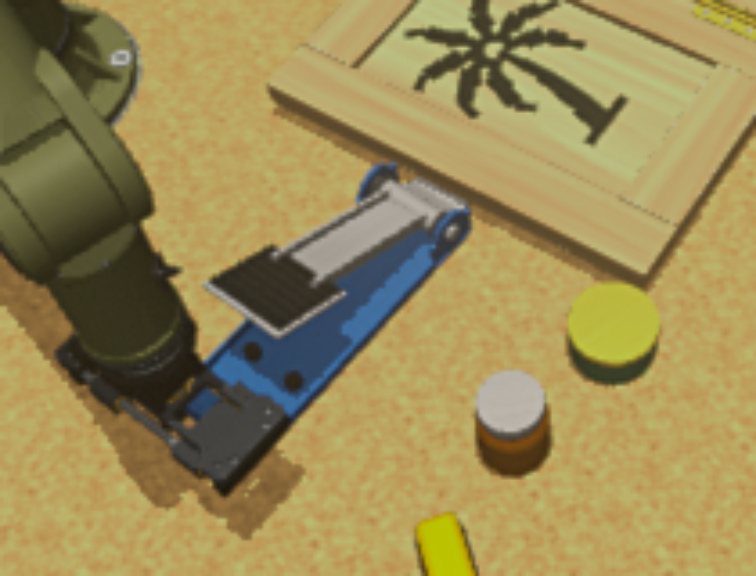

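```bash
python3 -m creep '[[0,0,8,0,0,0,58],[0,0,10,0,0,0,58],[-40,0,0,0,0,0,58],[-50,0,0,0,0,0,30],[-50,0,0,0,0,0,30]]';python3 -m creep '[[-10,0,-20,0,0,0,30],[0,0,-40,0,0,0,30],[0,0,-40,0,0,0,30],[0,0,-33,0,0,0,30],[0,0,0,0,0,0,30]]'
python3 - <<'E'
from h import *
import cv2
from bench import get_image
p=np.array([.071,.9975]);p/=np.linalg.norm(p);h=np.array([.4356,-.205])
plan([*(h+.106*p),.106],p)
d=get_image("top");cv2.imwrite("pics/top5.png",cv2.resize(d["img"][160:320,220:420,::-1],None,fx=4,fy=3.7))
d=get_image("scene");cv2.imwrite("pics/scene5.png",cv2.resize(d["img"][130:290,90:300,::-1],None,fx=3.6,fy=3.6))
d=get_image("wrist");cv2.imwrite("pics/wrist5.png",d["img"][:,:,::-1])
E
```

```text
time: 6.5
position: [0.4341, -0.2312, 0.3333]
tool_rot: [1.262, 1.176, -1.261]
ft_force: [1.5, -1.5, -0.1]
grip_width: 0.562
time: 7.0
position: [0.4442, -0.0933, 0.3419]
tool_rot: [1.256, 1.18, -1.255]
ft_force: [0.0, 0.6, -0.0]
grip_width: 0.345
t 7.0 pos [ 0.4442 -0.0933  0.3419] tip [ 0.4443 -0.0931  0.1599] F [ 0.   0.6 -0. ] grip 0.345
R [[0.0, 0.998, -0.063], [0.001, -0.063, -0.998], [-1.0, 0.0, -0.001]]
turn [ 0.008 -0.001 -0.   ] shift now axes [53.9 -0.7  6.1] in target axes [53.9 -0.7  6.1] q [ 0.79 -0.04 -0.62  1.98 -0.02  1.19  0.12]
```

View pics/top5.png

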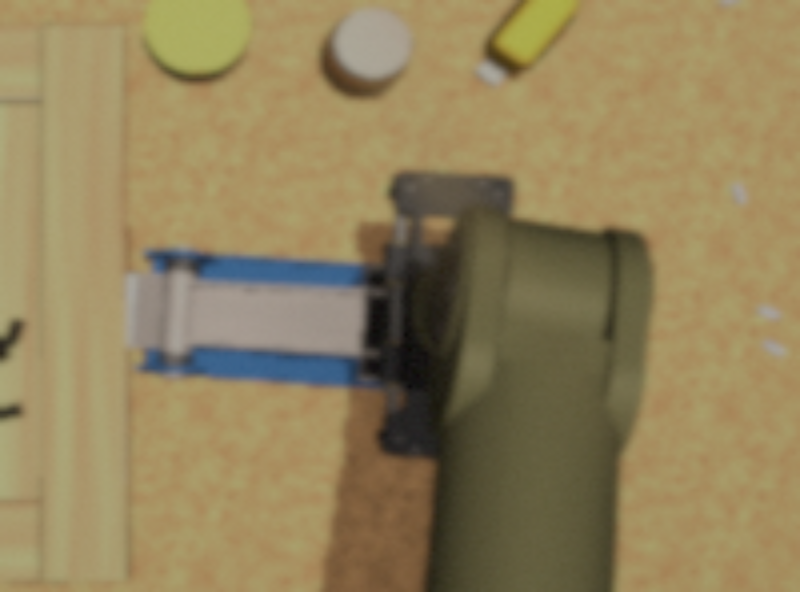

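View pics/scene5.png

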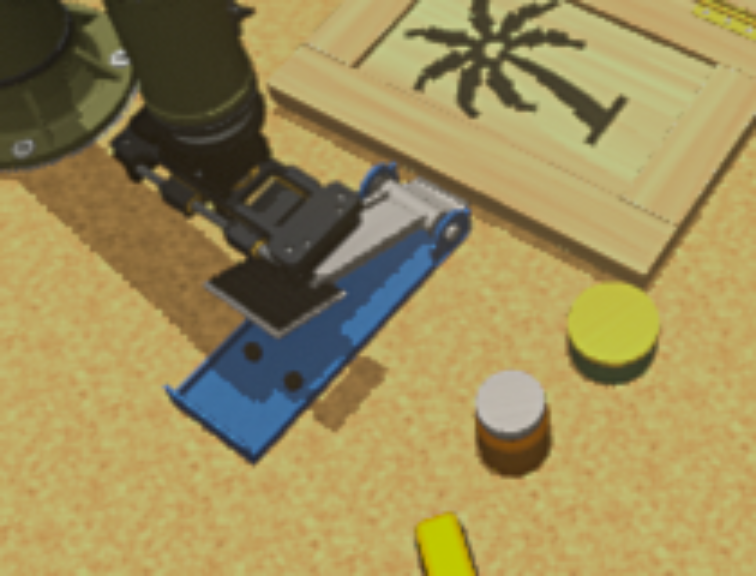

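View pics/wrist5.png

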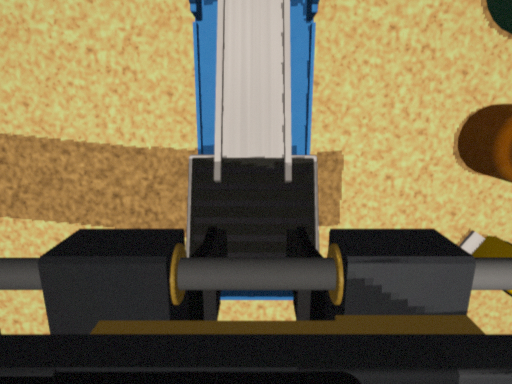

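```bash
python3 -m creep '[[15,0,4,0.004,0,0,30],[15,0,4,0.004,0,0,30],[8,0,0,0,0,0,30],[4,0,0,0,0,0,30],[4,0,0,0,0,0,30]]';python3 -m creep '[[4,0,0,0,0,0,30],[3,0,0,0,0,0,30]]'
python3 - <<'E'
from h import *
from bench import get_image
d=get_image("scene")
for x,y,z in((167,387,.036),(252,462,0)):print(ray(d,90+(x+.5)/3.6-.5,130+(y+.5)/3.6-.5,z))
p=np.array([.071,.9975]);p/=np.linalg.norm(p);h=np.array([.4356,-.205])
plan([*(h+.106*p),.106],p)
E
```

```text
time: 7.65
position: [0.4434, -0.1069, 0.2961]
tool_rot: [1.268, 1.17, -1.268]
ft_force: [-0.2, -0.6, 3.3]
grip_width: 0.342
time: 7.85
position: [0.4438, -0.1066, 0.2895]
tool_rot: [1.267, 1.169, -1.266]
ft_force: [0.4, -0.8, 3.4]
grip_width: 0.348
[ 0.38752053 -0.19856628  0.036     ]
[ 0.47827097 -0.20539703  0.        ]
t 7.9 pos [ 0.4437 -0.1064  0.2891] tip [ 0.4439 -0.1065  0.1071] F [ 1.2 -0.7  3.1] grip 0.343
R [[0.001, 0.997, -0.079], [-0.001, -0.079, -0.997], [-1.0, 0.001, 0.0]]
turn [-0.008  0.    -0.001] shift now axes [ 1.1 -1.1 -7.1] in target axes [ 1.1 -1.  -7.1] q [ 0.79  0.03 -0.62  2.04  0.02  1.08  0.09]
```

```bash
python3 -m creep '[[5,0,1.8,0,0,0,30],[5,0,1.7,0,0,0,30],[5,0,1.6,0,0,0,30],[5,0,1.5,0,0,0,30],[5,0,1.3,0,0,0,30]]';python3 -m creep '[[5,0,1.2,0,0,0,30],[5,0,1,0,0,0,30],[5,0,0.9,0,0,0,30],[0,0,0,0,0,0,30]]'
python3 - <<'E'
from h import *
import cv2
from bench import get_image
p=np.array([.071,.9975]);p/=np.linalg.norm(p);h=np.array([.434,-.203])
plan([*(h+.09*p),.028],p)
d=get_image("scene");cv2.imwrite("pics/scene6.png",cv2.resize(d["img"][130:290,90:300,::-1],None,fx=3.6,fy=3.6))
E
```

```text
time: 8.4
position: [0.4433, -0.1145, 0.2651]
tool_rot: [1.267, 1.169, -1.267]
ft_force: [-2.2, 0.6, 11.9]
grip_width: 0.347
time: 8.8
position: [0.443, -0.1181, 0.2497]
tool_rot: [1.267, 1.168, -1.267]
ft_force: [-0.8, -0.6, 9.9]
grip_width: 0.344
t 8.8 pos [ 0.443  -0.1181  0.2497] tip [ 0.4433 -0.1184  0.0677] F [-0.8 -0.6  9.9] grip 0.344
R [[0.002, 0.997, -0.079], [-0.002, -0.079, -0.997], [-1.0, 0.002, 0.002]]
turn [-0.008  0.002 -0.002] shift now axes [39.7 -3.1 -4.7] in target axes [39.7 -3.  -4.6] q [ 0.79  0.09 -0.61  2.07  0.06  1.    0.07]
```

View pics/scene6.png

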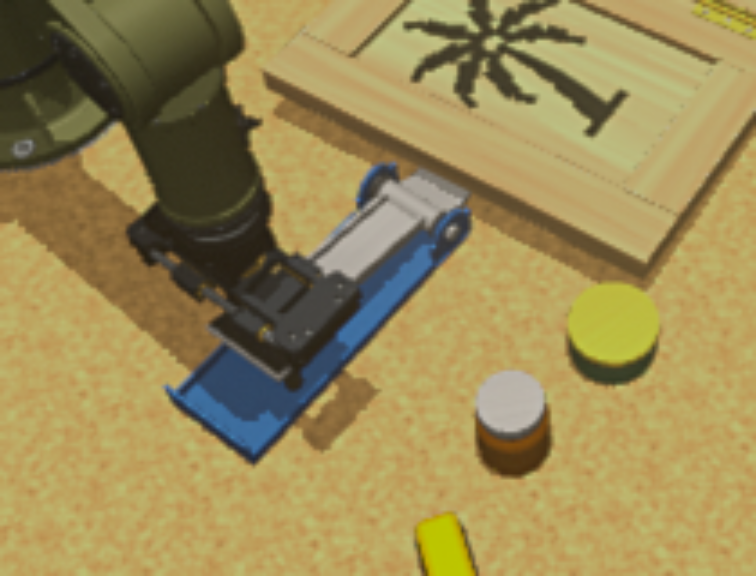

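```bash
python3 -m creep '[[5,0,0.8,0,0,0,30],[5,0,0.6,0,0,0,30],[5,0,0.5,0,0,0,30],[5,0,0.3,0,0,0,30],[5,0,0.2,0,0,0,30]]';python3 -m creep '[[5,0,0,0,0,0,30],[4,0,0,0,0,0,30],[2,0,0,0,0,0,30],[2,0,0,0,0,0,30]]'
python3 - <<'E'
from h import *
import cv2
from bench import get_image
p=np.array([.071,.9975]);p/=np.linalg.norm(p);h=np.array([.434,-.203])
plan([*(h+.09*p),.028],p)
E
```

```text
time: 9.35
position: [0.4428, -0.121, 0.2251]
tool_rot: [1.266, 1.167, -1.268]
ft_force: [-2.7, -2.7, 12.5]
grip_width: 0.348
time: 9.75
position: [0.4428, -0.1213, 0.2122]
tool_rot: [1.266, 1.167, -1.268]
ft_force: [-2.7, -4.4, 13.6]
grip_width: 0.346
t 9.75 pos [ 0.4428 -0.1213  0.2122] tip [ 0.443  -0.1219  0.0302] F [-2.7 -4.4 13.6] grip 0.346
R [[0.001, 0.997, -0.08], [-0.003, -0.08, -0.997], [-1.0, 0.001, 0.003]]
turn [-0.009  0.003 -0.001] shift now axes [ 2.2 -3.  -7.9] in target axes [ 2.2 -3.  -7.9] q [ 0.78  0.15 -0.6   2.1   0.11  0.92  0.04]
```

```bash
for i in 1 2; do python3 -m creep '[[1.5,0,0,0,0,0,30],[1.5,0,0,0,0,0,30]]'; done
```

```text
time: 9.95
position: [0.4429, -0.1213, 0.2097]
tool_rot: [1.266, 1.167, -1.268]
ft_force: [-5.5, -3.7, 25.0]
grip_width: 0.343
time: 10.15
position: [0.4432, -0.1212, 0.2086]
tool_rot: [1.265, 1.167, -1.27]
ft_force: [-14.2, -2.0, 43.5]
grip_width: 0.342
```

```bash
python3 -m creep '[[-0.7,-0.7,0,0,0,0,30],[0,0,0,0,0,0,30],[0,0,0,0,0,0,30]]'
python3 - <<'E'
from h import *
import cv2
from bench import get_image
p=np.array([.071,.9975])
d=get_image("scene");cv2.imwrite("pics/scene7.png",cv2.resize(d["img"][130:290,90:300,::-1],None,fx=3.6,fy=3.6))
d=get_image("top");cv2.imwrite("pics/top7.png",cv2.resize(d["img"][130:340,110:420,::-1],None,fx=2.5,fy=2.5))
plan([.443,-.12,.028],p)
E
```

```text
time: 10.45
position: [0.4428, -0.1211, 0.2092]
tool_rot: [1.265, 1.166, -1.268]
ft_force: [-8.2, -2.5, 31.3]
grip_width: 0.346
t 10.55 pos [ 0.4428 -0.1212  0.2092] tip [ 0.4431 -0.122   0.0272] F [-7.9 -2.4 31.4] grip 0.35
R [[0.002, 0.997, -0.08], [-0.004, -0.08, -0.997], [-1.0, 0.002, 0.004]]
turn [-0.009  0.004 -0.002] shift now axes [-0.8  0.1 -1.2] in target axes [-0.8  0.1 -1.2] q [ 0.78  0.16 -0.6   2.1   0.12  0.91  0.03]
```

View pics/scene7.png

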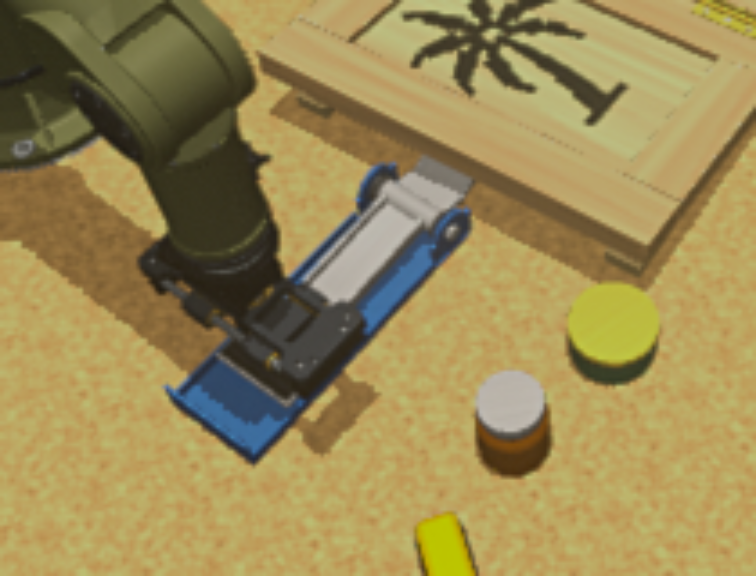

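View pics/top7.png

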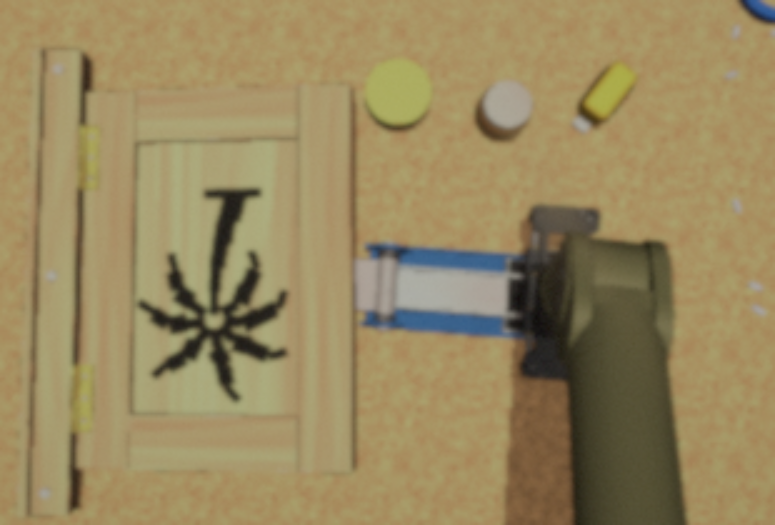

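```bash
python3 -c "
from bench import ctrl,monitor
print(monitor.get_state()['ft_force']);print(ctrl.close_job())"
```

```text
[-7.85583251 -2.36120091 31.44555691]
the job is handed in; nothing more can be done
None
```

The leaf is raised, and I handed the job in with the fingertips still holding the pedal down.

- **Pushing:** I slid the lifter about 87 mm forward with both fingertips on its heel plate, keeping the pedal up. By my measurements about 56–58 mm of the 71 mm toe was then under the leaf's free edge, and the cheeks had not yet met it. The lifter stayed about 0.08 rad off square to the edge, and I did not straighten it.
- **Pressing:** I pressed the pedal down along its arc. The force rose from 14 N to 43 N over the last 3–4 mm, which I took as the stop. I then eased back to a steady 31 N, with the fingertips 27 mm above the bench.
- **Last checks:** The last pictures show the leaf raised clear of its bearers and the heel plate unmoved during the press. The jar, tin and tape are where they stood. A sideways force of about 8 N remained on the pedal at the end. The whole job took about 10.6 s, and I saw no check fail.

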